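# Oil the roller shafts and fit their retaining clips

## Robot

A 6-joint arm with a two-finger parallel gripper is mounted at the origin on a cart in front of the work surface, level with it; the furniture and walls round the work are solid. World frame = base frame: x ahead of the robot, y to its left, z up, the work surface at z = 0. Lengths are in m, angles in rad, forces in N, time in s.
With the tool pointing down it reaches from about 0.3 to 0.775 m from the base axis. Payload 14.6 kg.
Tool frame: the origin (TCP) lies at the very end of the fingers, on their centre line; the grasp point (between the pads) lies 19 mm behind it; z points along the fingers, y is the line along which they close (so a half turn about z gives the same grasp; the last joint's range is limited). The gripper opens to 94 mm and grips with 3 to 60 N. Pads are 16 mm wide; open, the fingers measure 119 mm over their backs; the gripper's body (75 mm by 177 mm) begins 78 mm behind the grasp point.
Start: joints at [-1.349, 0.3, 1.521, -0, 1.321, -0.067], TCP at [0.157, -0.527, 0.205] pointing down, gripper open.
Joint ranges: [-3.03, 3.03], [-0.79, 2.21], [0.23, 2.52], [-1.04, 4.18], [0, 3.07], [-2.55, 2.55]. Speed limits (rad/s): [2.22, 2.22, 2.57, 3.14, 3.14, 3.14].

## Interface

Orientations are given as [roll, pitch, yaw] about the fixed x, y, z axes, in that order (R = Rz(yaw) Ry(pitch) Rx(roll)).
In Python, from station import ctrl gives the robot as it stands.
- The arm moves only by the shell command python3 -m pendant 'ROWS' [OPENING] [FORCE]. ROWS is JSON, a list of rows, each a list of 2 entries, a list of its own where there are three numbers: the shift along the world's x, y, z in cm, then the turn about the world's z in rad. A call has 1 to 20 rows; each row shifts and turns the commanded pose from where the row before left it; what a row does not reach is not made up. A row lasts 1/12 s, in which the tool goes at most 41.7 mm and 7.16 degrees, less where a joint would pass 70% of its speed; a pose out of reach is approached as far as the arm can. A call is refused whole if a number of a shift passes 4.17 or a number of a turn 0.125, either way. A call with a gripper value outside its range is refused whole. OPENING is the opening, from 0 (shut) to 1 (fully open), set as the call begins (- or left out, the last holds). The fingers move at their own pace and stop on an object; FORCE is the grip in N (left out, the last holds). Time passes only in rows, so rows that do not move let the fingers close. It gives the time, the measured TCP pose, the force, the opening and the grip force at its end, in the units of the state.
- ctrl.get_obs(): the state, without advancing time (a new reading comes with each control period).
- ctrl.camera(name): name is "scene" or "top"; returns a dict with "color" (480x640x3 uint8, red, green, blue), "intrinsics" (3x3 intrinsics, pixels), "camera_from_world" (4x4, takes a point from world to camera coordinates). Camera axes: x right, y down, z forward; pixel columns grow to the right and rows downward; lengths in m; the calibration is good to about 2 mm. A picture is of the moment at which its call begins. There is no depth.
- ctrl.hand_in(): hands the job in; it is judged then, once.
The state is a dict: "time_s": time; "qpos": joint angles; "joint_vel": joint speeds; "tau": joint torques, N m; "ee_pos": TCP position; "eef_rot": TCP orientation; "force": force on the tool from outside, world axes, zero at the start; "moment": the same for the moment, N m; "grip_width": finger opening in m; "grip_force": force on a finger pad.
Only numpy, scipy, OpenCV 4.12 (cv2) and the standard library are available. Lean on these libraries where they do the work, as an engineer would, in place of code of your own. Each camera call takes 0.05 s, during which the arm holds its last target. There are 200 camera calls.

## Task

Give the roller shafts a shot of oil by pressing the red cap of the fixed spray can down and letting it spring up, then push every spring clip lying on the bench sideways onto the groove of a shaft of its own until it snaps fully home. When all the clips are on, give a second shot from the can to protect them. Let go of everything and leave the tape roll and the loose spanner where they lie.

Things in the scene. Friction and masses are not known exactly. Their poses are not given: they have to be found in the camera images.
- clip0: Flat spring clip of dark 8 mm steel wire with an upright orange grip (3 or 4 of the 4 clips are present), 0.1 kg, lying on the bench. Origin: centre of its round eye, on the underside; +x points out of the open mouth, +z up. Jaws: eye 45 mm wide outside, flared tips end 30 mm ahead (+x). A tail bar 14 mm wide, 8 mm high runs back to the grip, 48 mm behind the origin (-x).
- clip0_eye (a point): centre of the eye of clip0, at mid thickness, 4 mm above its underside; axes as the clip's. Eye: inner radius 14.5 mm. The mouth is about 38 mm wide at the tips and narrows to a neck 19.5 mm wide, 12 mm ahead of this point; both jaws are sprung and give sideways; pushing over the 28 mm shaft takes about 10 N, then it snaps.
- clip0_grip (a point): point on the centre line of the orange grip of clip0, 48 mm behind the eye, 29 mm above the clip's underside; axes as the clip's. The grip is an upright block 16 (x) by 18 (y) by 44 mm high; its top is 15 mm above this point, the tail bar's top 21 mm below.
- clip1: Flat spring clip of dark 8 mm steel wire with an upright orange grip (3 or 4 of the 4 clips are present), 0.1 kg, lying on the bench. Origin: centre of its round eye, on the underside; +x points out of the open mouth, +z up. Jaws: eye 45 mm wide outside, flared tips end 30 mm ahead (+x). A tail bar 14 mm wide, 8 mm high runs back to the grip, 48 mm behind the origin (-x).
- clip1_eye (a point): centre of the eye of clip1, at mid thickness, 4 mm above its underside; axes as the clip's. Eye: inner radius 14.5 mm. The mouth is about 38 mm wide at the tips and narrows to a neck 19.5 mm wide, 12 mm ahead of this point; both jaws are sprung and give sideways; pushing over the 28 mm shaft takes about 10 N, then it snaps.
- clip1_grip (a point): point on the centre line of the orange grip of clip1, 48 mm behind the eye, 29 mm above the clip's underside; axes as the clip's. The grip is an upright block 16 (x) by 18 (y) by 44 mm high; its top is 15 mm above this point, the tail bar's top 21 mm below.
- clip2: Flat spring clip of dark 8 mm steel wire with an upright orange grip (3 or 4 of the 4 clips are present), 0.1 kg, lying on the bench. Origin: centre of its round eye, on the underside; +x points out of the open mouth, +z up. Jaws: eye 45 mm wide outside, flared tips end 30 mm ahead (+x). A tail bar 14 mm wide, 8 mm high runs back to the grip, 48 mm behind the origin (-x).
- clip2_eye (a point): centre of the eye of clip2, at mid thickness, 4 mm above its underside; axes as the clip's. Eye: inner radius 14.5 mm. The mouth is about 38 mm wide at the tips and narrows to a neck 19.5 mm wide, 12 mm ahead of this point; both jaws are sprung and give sideways; pushing over the 28 mm shaft takes about 10 N, then it snaps.
- clip2_grip (a point): point on the centre line of the orange grip of clip2, 48 mm behind the eye, 29 mm above the clip's underside; axes as the clip's. The grip is an upright block 16 (x) by 18 (y) by 44 mm high; its top is 15 mm above this point, the tail bar's top 21 mm below.
- clip3: Flat spring clip of dark 8 mm steel wire with an upright orange grip (3 or 4 of the 4 clips are present), 0.1 kg, lying on the bench. Origin: centre of its round eye, on the underside; +x points out of the open mouth, +z up. Jaws: eye 45 mm wide outside, flared tips end 30 mm ahead (+x). A tail bar 14 mm wide, 8 mm high runs back to the grip, 48 mm behind the origin (-x).
- clip3_eye (a point): centre of the eye of clip3, at mid thickness, 4 mm above its underside; axes as the clip's. Eye: inner radius 14.5 mm. The mouth is about 38 mm wide at the tips and narrows to a neck 19.5 mm wide, 12 mm ahead of this point; both jaws are sprung and give sideways; pushing over the 28 mm shaft takes about 10 N, then it snaps.
- clip3_grip (a point): point on the centre line of the orange grip of clip3, 48 mm behind the eye, 29 mm above the clip's underside; axes as the clip's. The grip is an upright block 16 (x) by 18 (y) by 44 mm high; its top is 15 mm above this point, the tail bar's top 21 mm below.
- groove0 (a point): centre of the groove of one of four upright shafts, the right-most (seen from the robot), 72 mm above the bench; z up along the shaft, x away from the robot, y along the row. Shafts stand 70 mm apart on one fixed aluminium plate, 64 x 266 x 12 mm, each over a blue roller 52 mm across. Nothing stands in the way of a clip pushed along +x.
- groove1 (a point): centre of the groove of one of four upright shafts, the second from the right (seen from the robot), 72 mm above the bench; z up along the shaft, x away from the robot, y along the row. Groove: 28 mm across, free from 7 mm below to 7 mm above this point. Washer below, 48 mm across, and shaft head above, 40 mm across, top 21 mm above this point, are chamfered towards the groove.
- groove2 (a point): centre of the groove of one of four upright shafts, the third from the right (seen from the robot), 72 mm above the bench; z up along the shaft, x away from the robot, y along the row. Like groove1. The tail and grip of a clip fitted from the robot's side overhang the front edge of the plate by about 24 mm, 64 mm above the bench.
- groove3 (a point): centre of the groove of one of four upright shafts, the left-most (seen from the robot), 72 mm above the bench; z up along the shaft, x away from the robot, y along the row. Groove and shaft are like those of groove1.
- nozzle (a joint): travel of the red sprung spray cap on the dark spray can: 0 up, 0.006 m fully down; springs back up by itself; starts to move at about 2.4 N and takes about 7 N fully down. A shot counts from about half way (0.0035)
- nozzle_top (a point): centre of the top of the red spray cap (26 mm across, 22 mm at the flat top), 252 mm above the bench; the can, 66 mm across, is fixed upright behind the shafts and the cap moves straight down. A tall desk lamp and a low radiator stand to the right of the work: swing the arm in close to the robot, not across them
- tape_roll: roll of black tape, 89 mm across, 19 mm high, lying loose; leave alone. Origin: centre of its underside
- spanner13: loose spanner, 31 x 185 x 7 mm, lying near the robot; leave alone. Origin: centre of its underside

How it is judged:
By the outcome, as a careful person would: the job done as asked, in the order asked, and still so for the second after the job is handed in, with the robot touching nothing.
Of clip0, clip1, clip2, clip3 only 3 to 4 are there at a start; the rules pass over those that are not, and their reading is None.
At some moment in a run one of clip0, clip1, clip2, clip3 may be knocked a few centimetres aside while the robot is not near it.
It also fails if it takes over 210 s, if anything falls off the work surface, if the arm or the gripper's body presses on something with over 40 N, if the wrist force passes 120 N, or if a joint passes its speed limit or range.

## Working session

There is one attempt and no reset: what is moved stays moved. The work goes in short steps, Python scripts to look and compute and a shell command to move; the robot and the scene stay as the last step left them, time stands still between calls to the robot, and variables do not carry over. Pictures are saved under pics/ and viewed, at most 14 in all, crops included, and the job is handed in when it is done.

```bash
mkdir -p pics; ls; cat > h.py <<'E'
import numpy as np, cv2
from station import ctrl
def shot(n,f=None):
    c=ctrl.camera(n)
    if f: cv2.imwrite('pics/'+f,c['color'][:,:,::-1])
    return c
def cast(c,uv,z):
    K=np.array(c['intrinsics']);T=np.array(c['camera_from_world']);R=T[:3,:3];o=-R.T@T[:3,3]
    d=R.T@np.linalg.inv(K)@np.array([uv[0],uv[1],1.]);return o+d*(z-o[2])/d[2]
def proj(c,p):
    K=np.array(c['intrinsics']);T=np.array(c['camera_from_world']);q=K@(T[:3,:3]@np.array(p)+T[:3,3]);return q[:2]/q[2]
def blobs(m,amin=30):
    n,l,s,ce=cv2.connectedComponentsWithStats(m.astype(np.uint8))
    return [(s[i,4],s[i,:4].tolist(),ce[i].round(1).tolist(),l==i) for i in range(1,n) if s[i,4]>=amin]
E
python3 - <<'E'
from h import *
for n in('scene','top'):
    c=shot(n,n+'0.png');T=c['camera_from_world'];T=np.array(T);print(n,(-T[:3,:3].T@T[:3,3]).round(3),T[2,:3].round(2),np.array(c['intrinsics'])[0,0])
    h=cv2.cvtColor(c['color'],cv2.COLOR_RGB2HSV);H,S,V=cv2.split(h)
    for nm,m in(('or',(H>6)&(H<20)&(S>150)&(V>100)),('red',((H<5)|(H>174))&(S>150)&(V>80)),('blue',(H>100)&(H<125)&(S>120))):
        for b in blobs(m): print(nm,b[:3])
print(ctrl.get_obs())
E
```

```text
pics
scene [-0.063  0.556  0.93 ] [ 0.57 -0.25 -0.78] 593.9675165186757
or (np.int32(873), [143, 107, 39, 43], [163.7, 132.2])
or (np.int32(149), [417, 291, 13, 20], [423.5, 299.9])
or (np.int32(172), [337, 333, 13, 22], [342.8, 342.9])
or (np.int32(110), [270, 339, 12, 11], [275.8, 343.8])
or (np.int32(59), [273, 350, 11, 9], [278.1, 354.6])
red (np.int32(250), [401, 0, 21, 15], [410.8, 6.8])
red (np.int32(181), [563, 0, 19, 30], [572.5, 12.0])
red (np.int32(207), [327, 126, 14, 19], [333.5, 134.3])
red (np.int32(375), [109, 152, 22, 23], [119.4, 162.3])
red (np.int32(77), [291, 157, 13, 20], [298.8, 168.1])
red (np.int32(310), [39, 210, 39, 27], [59.9, 224.3])
red (np.int32(498), [128, 356, 57, 48], [153.7, 378.1])
red (np.int32(473), [145, 360, 47, 58], [168.3, 391.3])
blue (np.int32(69), [352, 145, 10, 18], [356.1, 153.0])
blue (np.int32(95), [363, 146, 20, 11], [370.3, 151.5])
blue (np.int32(81), [351, 172, 14, 12], [357.1, 177.3])
blue (np.int32(381), [376, 220, 27, 26], [387.8, 234.7])
blue (np.int32(372), [344, 234, 27, 25], [356.9, 247.9])
blue (np.int32(380), [311, 248, 28,
[... 882 characters left out ...]
, 317, 46, 32], [165.4, 332.0])
{'time_s': 0.1, 'qpos': array([-1.34862009e+00,  3.00384013e-01,  1.52147712e+00,  7.76673423e-06,
        1.32071002e+00, -6.65665618e-02]), 'joint_vel': array([-0.00112478,  0.00012913, -0.00135117, -0.0013069 ,  0.00109572,
        0.00035577]), 'tau': array([ 3.32230527e-03, -5.32639790e+01, -3.53281832e+01,  7.09921564e-02,
        2.34986236e-02, -7.03351498e-05]), 'ee_pos': array([ 0.15657907, -0.52701079,  0.20497808]), 'eef_rot': array([-3.14061682e+00, -7.25940108e-05,  2.88740840e-01]), 'force': array([ 0.00765674,  0.6230141 , -0.35658846]), 'moment': array([0.0661169 , 0.02234488, 0.01568739]), 'grip_force': 0.0, 'grip_width': 0.09419691162331274}
```

View pics/scene0.png

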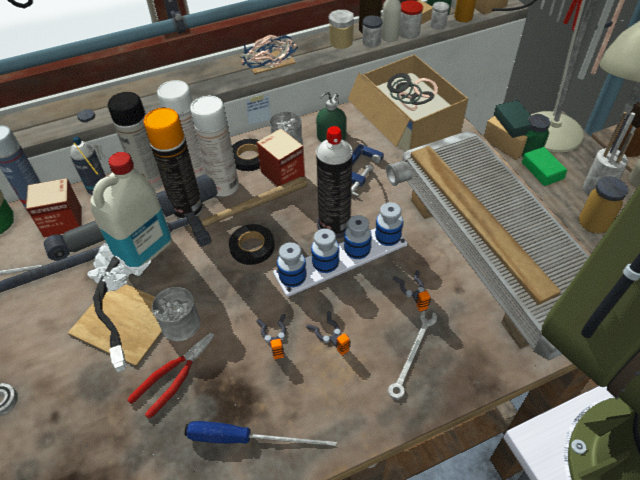

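View pics/top0.png

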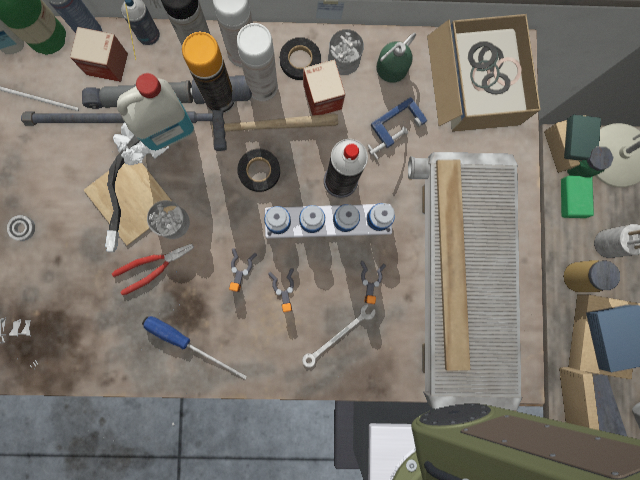

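The pictures show three clips: in the top view their grips are at (234,286), (286,307) and (371,299). The shafts run from (278,217) to (382,215) and the red cap is at (351,151). The spanner's end lies just behind the right-hand clip.

```bash
python3 - <<'E'
from h import *
c=shot('top');im=c['color'];s=shot('scene')
cv2.imwrite('pics/crop1.png',cv2.resize(im[190:330,215:405],None,fx=4.2,fy=4.2,interpolation=cv2.INTER_CUBIC)[:,:,::-1])
cr=lambda x0,y0,w,h,I:cv2.resize(I[y0:y0+h,x0:x0+w],None,fx=4.4,fy=4.4,interpolation=cv2.INTER_CUBIC)
cv2.imwrite('pics/crop2.png',cr(260,195,180,130,s['color'])[:,:,::-1])
for u in((234,286.5),(286.3,307.2),(370.9,299.2)): print(cast(c,u,.042).round(4))
for u in((423.5,299.9),(342.8,342.9),(277,348)): print(cast(s,u,.03).round(4))
# cap by two views
h=cv2.cvtColor(im,cv2.COLOR_RGB2HSV)
print('cap',cast(c,(351,151.3),.25).round(4),cast(s,(333.5,134.3),.245).round(4))
E
```

```text
[0.4294 0.441  0.042 ]
[0.3904 0.3353 0.042 ]
[0.4097 0.1659 0.042 ]
[0.4068 0.1678 0.03  ]
[0.3887 0.3369 0.03  ]
[0.4269 0.4427 0.03  ]
cap [0.6558 0.2292 0.25  ] [0.6563 0.23   0.245 ]
```

View pics/crop1.png

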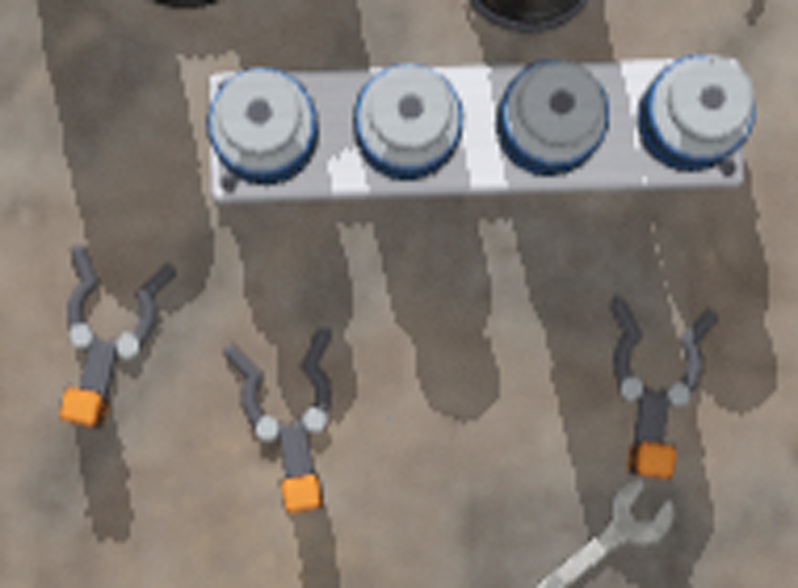

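View pics/crop2.png

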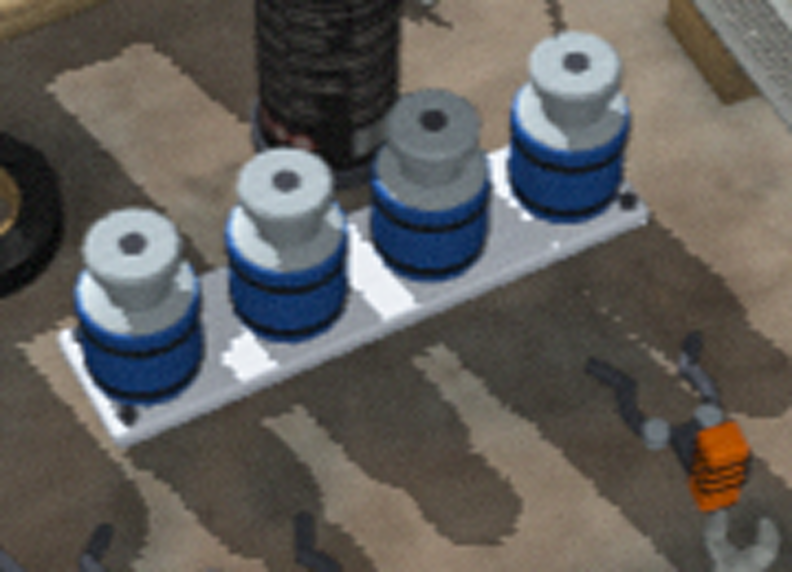

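```bash
python3 - <<'E'
from h import *
c=shot('top');s=shot('scene')
A=lambda u:np.array(u)/4.2+[215,190]
B=lambda u:np.array(u)/4.4+[260,195]
for a,b in zip([(259,111),(410,107),(562,102),(712,97)],[(132,243),(286,181),(433,121),(575,62)]):
    print('head',cast(c,A(a),.093).round(4),cast(s,B(b),.093).round(4))
for n,g,t1,t2,p1,p2 in(('L',(234,286.5),(78,251),(170,270),(80,335),(128,346)),('M',(286.3,307.2),(231,350),(322,335),(267,428),(316,420)),('R',(370.9,299.2),(618,302),(710,316),(632,388),(679,394))):
    G=cast(c,g,.042)
    for q1,q2,z in((t1,t2,.007),(p1,p2,.01)):
        m=(cast(c,A(q1),z)+cast(c,A(q2),z))/2; d=m-G;print(n,G[:2].round(4),m[:2].round(4),np.hypot(*d[:2]).round(4),'yaw',np.arctan2(d[1],d[0]).round(3))
E
```

```text
head [0.5657 0.3572 0.093 ] [0.5661 0.3581 0.093 ]
head [0.5692 0.2876 0.093 ] [0.5694 0.288  0.093 ]
head [0.5732 0.2173 0.093 ] [0.5731 0.2184 0.093 ]
head [0.5772 0.1477 0.093 ] [0.5774 0.1484 0.093 ]
L [0.4294 0.441 ] [0.5017 0.4258] 0.0739 yaw -0.207
L [0.4294 0.441 ] [0.4618 0.434 ] 0.0332 yaw -0.212
M [0.3904 0.3353] [0.4628 0.3492] 0.0737 yaw 0.19
M [0.3904 0.3353] [0.4228 0.3408] 0.0329 yaw 0.166
R [0.4097 0.1659] [0.4835 0.1574] 0.0743 yaw -0.115
R [0.4097 0.1659] [0.4428 0.1616] 0.0333 yaw -0.129
```

Cap is at (0.656, 0.230) and the row's yaw is about +0.056. I'll press first, swinging in close to the robot.

```bash
python3 -m pendant '[[[-0.7,2.4,1.2],-0.02],[[-0.7,2.4,1.2],-0.02],[[-0.7,2.4,1.2],-0.02],[[-0.7,2.4,1.2],-0.02],[[-0.7,2.4,1.2],-0.02],[[-0.7,2.4,1.2],-0.02],[[-0.7,2.4,1.2],-0.02],[[-0.7,2.4,1.2],-0.02],[[3,2.1,0],-0.02],[[3,2.1,0],-0.02],[[3,2.1,0],-0.02],[[3,2.1,0],-0.01],[[2.2,3,0],0],[[2.2,3,0],0],[[2.2,3,0],0],[[2.2,3,0],0],[[2.2,3,0],0],[[0,0,0],0]]' 0
```

```text
time_s: 1.8
ee_pos: [0.3328, -0.0967, 0.3015]
eef_rot: [-3.141, -0.001, 0.065]
force: [0.0, -1.0, 0.3]
grip_width: 0.0003
grip_force: 0.0
```

```bash
python3 -m pendant '[[[0.6,3.6,0],0],[[0.6,3.6,0],0],[[0.6,3.6,0],0],[[0.6,3.6,0],0],[[0.6,3.6,0],0],[[0.6,3.6,0],0],[[0.6,3.6,0],0],[[0.6,3.6,0],0],[[2.8,0.4,0],0],[[2.8,0.4,0],0],[[2.8,0.4,0],0],[[2.8,0.4,0],0],[[2.8,0.4,0],0],[[2.8,0.4,0],0],[[2.8,0.4,0],0],[[2.8,0.4,0],0],[[2.7,0.4,0],0],[[2.4,0.3,0],0],[[0,0,0],0],[[0,0,0],0]]'
```

```text
time_s: 3.47
ee_pos: [0.6541, 0.2253, 0.2998]
eef_rot: [3.141, 0.002, 0.058]
force: [-0.1, -1.2, 0.3]
grip_width: 0.0002
grip_force: 0.0
```

```bash
python3 -m pendant '[[[0.2,0.4,-1.5],0],[[0,0,-1.5],0],[[0,0,-1.2],0],[[0,0,-0.2],0],[[0,0,-0.2],0],[[0,0,-0.2],0],[[0,0,-0.15],0],[[0,0,0],0],[[0,0,0],0]]'
```

```text
time_s: 4.22
ee_pos: [0.6557, 0.2298, 0.2524]
eef_rot: [-3.141, -0.001, 0.059]
force: [0.1, 0.2, -0.0]
grip_width: 0.0006
grip_force: 0.0
```

```bash
python3 -m pendant '[[[0,0,-0.2],0],[[0,0,-0.2],0],[[0,0,0],0],[[0,0,0],0],[[0,0,0],0]]'
```

```text
time_s: 4.63
ee_pos: [0.6557, 0.2298, 0.2485]
eef_rot: [-3.141, -0.001, 0.059]
force: [-2.1, -1.5, 5.4]
grip_width: 0.0004
grip_force: 2.6
```

```bash
python3 -m pendant '[[[0,0,-0.1],0],[[0,0,-0.1],0],[[0,0,0],0],[[0,0,0],0]]'; python3 -m pendant '[[[0,0,0.5],0],[[0,0,1.5],0],[[0,0,1.5],0],[[0,0,1.5],0],[[0,0,0],0]]'
```

```text
time_s: 4.97
ee_pos: [0.6557, 0.2299, 0.2467]
eef_rot: [-3.141, -0.001, 0.059]
force: [-1.9, -0.5, 6.9]
grip_width: 0.0003
grip_force: 3.3
time_s: 5.38
ee_pos: [0.6562, 0.2299, 0.299]
eef_rot: [-3.141, -0.004, 0.059]
force: [-0.0, -0.8, 1.5]
grip_width: 0.0003
grip_force: 0.0
```

```bash
python3 -m pendant '[[[-2.7,-0.7,0],-0.02],[[-2.7,-0.7,0],-0.02],[[-2.7,-0.7,0],-0.02],[[-2.7,-0.7,0],-0.02],[[-2.7,-0.7,0],-0.02],[[-2.7,-0.7,0],-0.02],[[-2.7,-0.7,0],-0.02],[[-2.7,-0.7,0],-0.02],[[-2.7,-0.7,0],-0.02],[[-0.2,0,-3.5],0],[[0,0,-3.5],0],[[0,0,-3.5],0],[[0,0,-2.5],0],[[0,0,0],0]]' 0.45 30
cat > clips.py <<'E'
from h import *
for n in('top','scene'):
    c=shot(n,n+'_l.png');H,S,V=cv2.split(cv2.cvtColor(c['color'],cv2.COLOR_RGB2HSV))
    m=((H>6)&(H<20)&(S>150)&(V>100)).astype(np.uint8);m=cv2.morphologyEx(m,cv2.MORPH_CLOSE,np.ones((5,5)))
    for b in blobs(m):
        if b[0]<500: print(n,b[0],b[2],cast(c,b[2],.042 if n=='top' else .03)[:2].round(4))
E
python3 clips.py
```

```text
time_s: 6.55
ee_pos: [0.4081, 0.166, 0.161]
eef_rot: [3.138, 0.007, -0.121]
force: [-0.5, -0.4, -0.4]
grip_width: 0.0423
grip_force: 0.0
top 69 [234.1, 286.5] [0.4294 0.4408]
top 67 [286.3, 307.2] [0.3904 0.3353]
scene 70 [467.6, 4.0] [ 1.2267 -0.4513]
scene 123 [146.2, 43.3] [1.4259 0.4281]
scene 101 [70.2, 60.8] [1.4317 0.6259]
scene 136 [28.9, 72.2] [1.4263 0.7296]
scene 58 [589.1, 207.7] [ 0.4591 -0.2481]
scene 195 [423.1, 300.6] [0.4058 0.1692]
scene 212 [342.8, 343.7] [0.3873 0.3375]
scene 201 [276.7, 348.3] [0.4265 0.4433]
```

View pics/scene_l.png

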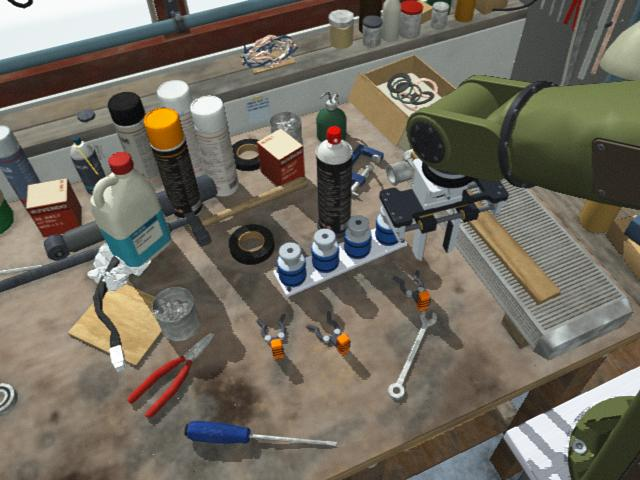

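All three clips are where they were, and the cap is up again with the gripper above the right clip (grip at pixel 423,300). I'll go down and grip it.

```bash
python3 -m pendant '[[[0.1,0,-3.5],0],[[0.1,0,-3.5],0],[[0,0,-3.5],0],[[0,0,-2.5],0],[[0,0,-1.2],0],[[0,0,-0.6],0],[[0,0,0],0]]'; python3 -m pendant '[[[0,0,0],0],[[0,0,0],0],[[0,0,0],0],[[0,0,0],0],[[0,0,0],0],[[0,0,0],0]]' 0 50
```

```text
time_s: 7.23
ee_pos: [0.4132, 0.167, 0.0184]
eef_rot: [-3.141, -0.0, -0.121]
force: [-0.2, -0.0, -0.5]
grip_width: 0.042
grip_force: 0.0
time_s: 7.73
ee_pos: [0.4131, 0.1669, 0.0187]
eef_rot: [-3.141, -0.001, -0.121]
force: [-2.2, -0.7, 8.3]
grip_width: 0.0174
grip_force: 50.0
```

```bash
python3 -m pendant '[[[0,0,0.5],0],[[0,0,1],0.02],[[0,0,2],0.03],[[0,0,2],0.03],[[0,0,2],0.03],[[0,0,1.5],0.03],[[0,0,0],0.03],[[0,0,0],0],[[0,0,0],0]]'; python3 - <<'E'
from h import *
c=shot('top','t3.png');s=shot('scene','s3.png');o=ctrl.get_obs();print(o['ee_pos'],o['eef_rot'])
u=proj(c,o['ee_pos']+[.03,0,.0]);v=proj(s,o['ee_pos']+[.03,0,0]);print(u,v)
f=lambda I,u:cv2.resize(I[int(u[1])-50:int(u[1])+50,int(u[0])-48:int(u[0])+48],None,fx=4,fy=4,interpolation=cv2.INTER_CUBIC)
cv2.imwrite('pics/lift3.png',np.hstack([f(c['color'],u),f(s['color'],v)])[:,:,::-1])
E
```

```text
time_s: 8.48
ee_pos: [0.4125, 0.1668, 0.1083]
eef_rot: [-3.141, -0.0, 0.049]
force: [0.5, 0.5, -2.0]
grip_width: 0.0174
grip_force: 50.0
[0.41235853 0.16669331 0.1077652 ] [3.14143375e+00 7.16084453e-04 4.81869849e-02]
[375.26133753 282.18236909] [418.76850832 259.31028111]
```

View pics/lift3.png

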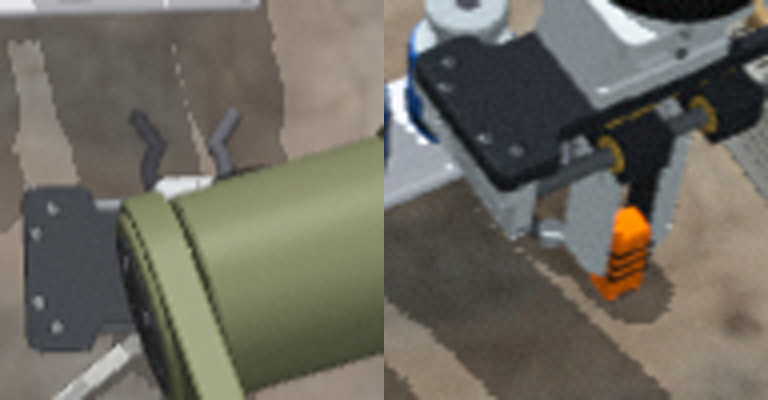

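```bash
python3 - <<'E'
from h import *
c=shot('top');s=shot('scene')
a=cast(c,(360.5,261.3),.096);b=cast(c,(386.2,260.8),.096);m=(a+b)/2;print(a,b,m)
o=ctrl.get_obs();print(o['ee_pos'],m-o['ee_pos'],np.arctan2(*(m-o['ee_pos'])[1::-1]),'axis',np.arctan2(b[0]-a[0],a[1]-b[1]))
g=s['color'];H,S,V=cv2.split(cv2.cvtColor(g,cv2.COLOR_RGB2HSV))
for z in(.10,.11,.12):
  for B in blobs((H>6)&(H<20)&(S>150)&(V>100),60):
    if 380<B[2][0]<450: print(z,B[:3],cast(s,B[2],z))
E
```

```text
[0.4820791  0.19382021 0.096     ] [0.48412566 0.1443025  0.096     ] [0.48310238 0.16906136 0.096     ]
[0.41241303 0.16670295 0.10765487] [ 0.07068934  0.0023584  -0.01165487] 0.033350557355323406 axis 0.04130633386097476
0.1 (np.int32(172), [422, 261, 15, 23], [429.9, 272.2]) [0.41488535 0.15954442 0.1       ]
0.11 (np.int32(172), [422, 261, 15, 23], [429.9, 272.2]) [0.40912524 0.16432002 0.11      ]
0.12 (np.int32(172), [422, 261, 15, 23], [429.9, 272.2]) [0.40336512 0.16909562 0.12      ]
```

```bash
python3 -m pendant '[[[1,-0.5,-0.5],0.005],[[1,-0.5,-0.5],0],[[1,-0.5,-0.5],0],[[1,-0.5,-0.5],0],[[1,-0.4,-0.1],0],[[1,0,0],0],[[0,0,0],0],[[0,0,0],0],[[0,0,0],0]]'; python3 - <<'E'
from h import *
s=shot('scene','s4.png');o=ctrl.get_obs();print(o['ee_pos'],o['eef_rot'])
v=proj(s,[.55,.15,.075]);v=v.astype(int);print(v)
cv2.imwrite('pics/fit4.png',cv2.resize(s['color'][v[1]-55:v[1]+55,v[0]-70:v[0]+70],None,fx=5,fy=5,interpolation=cv2.INTER_CUBIC)[:,:,::-1])
E
```

```text
time_s: 9.43
ee_pos: [0.4724, 0.1427, 0.0868]
eef_rot: [3.142, 0.001, 0.054]
force: [0.4, 0.2, -1.4]
grip_width: 0.0176
grip_force: 50.0
[0.47233546 0.14276125 0.08688515] [3.14157087e+00 2.88866617e-04 5.38526086e-02]
[396 225]
```

View pics/fit4.png

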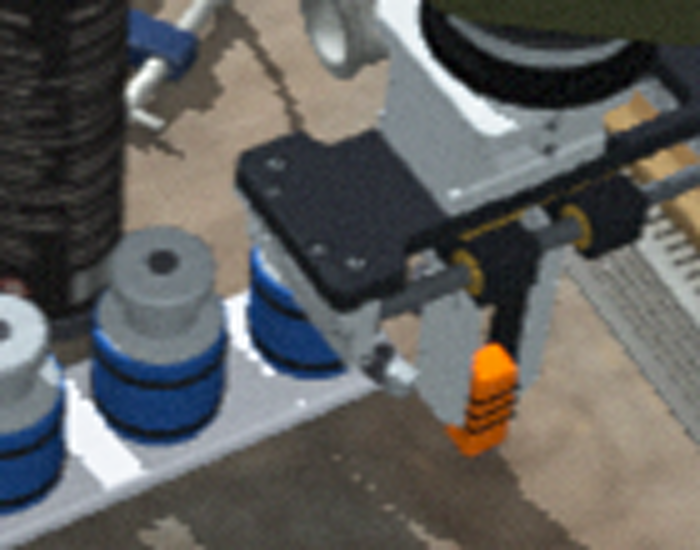

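The picture shows the clip level in front of the right-most shaft, gripped at (485,400) in the crop. Now I'll push.

```bash
python3 -m pendant '[[[0.8,0.04,0],0],[[0.8,0.05,0],0],[[0.8,0.04,0],0],[[0.7,0.05,0],0],[[0,0,0],0],[[0,0,0],0]]';python3 -m pendant '[[[0.5,0.03,0],0],[[0.4,0.02,0],0],[[0.4,0.02,0],0],[[0.4,0.02,0],0],[[0,0,0],0]]'; python3 -m pendant '[[[0.4,0.02,0],0],[[0.4,0.02,0],0],[[0.4,0.02,0],0],[[0.2,0.01,0],0],[[0,0,0],0],[[0,0,0],0]]'
```

```text
time_s: 9.98
ee_pos: [0.5038, 0.1446, 0.0867]
eef_rot: [3.142, 0.0, 0.054]
force: [0.1, 0.2, -2.0]
grip_width: 0.0177
grip_force: 50.0
time_s: 10.4
ee_pos: [0.5219, 0.1456, 0.0872]
eef_rot: [-3.141, -0.002, 0.054]
force: [5.8, 0.2, -1.2]
grip_width: 0.0172
grip_force: 50.0
time_s: 10.9
ee_pos: [0.5331, 0.1462, 0.0867]
eef_rot: [3.141, 0.005, 0.054]
force: [-14.5, -0.8, 7.6]
grip_width: 0.0179
grip_force: 50.0
```

It snapped on and then bottomed out, so I'll release and lift.

```bash
python3 -m pendant '[[[-0.1,0,0],0],[[0,0,0],0],[[0,0,0],0],[[0,0,0],0]]' 0.42; python3 -m pendant '[[[0,0,1],0],[[0,0,2],0],[[0,0,3],0],[[0,0,3],0],[[-2,0,3],0],[[-2.5,2.5,0],0.02],[[-2.5,2.5,0],0.02],[[-2.5,2.5,0],0.02],[[-2.5,2.5,0],0.02],[[0,2.5,0],0.02],[[0,2.5,0],0],[[0,0,0],0],[[0,0,0],0]]'; python3 clips.py; python3 - <<'E'
from h import *
s=cv2.imread('pics/scene_l.png');c=cv2.imread('pics/top_l.png')
f=lambda I,x,y:cv2.resize(I[y:y+100,x:x+100],None,fx=4,fy=4,interpolation=cv2.INTER_CUBIC)
cv2.imwrite('pics/fit5.png',np.hstack([f(s,340,190),f(c,330,190)]))
E
```

```text
time_s: 11.23
ee_pos: [0.534, 0.1462, 0.0871]
eef_rot: [-3.142, -0.001, 0.054]
force: [-0.2, 0.5, -0.7]
grip_width: 0.0386
grip_force: 0.0
time_s: 12.32
ee_pos: [0.4134, 0.2969, 0.2074]
eef_rot: [-3.141, -0.0, 0.156]
force: [0.3, 0.1, -0.3]
grip_width: 0.0392
grip_force: 0.0
top 91 [385.0, 238.9] [0.5321 0.1384]
top 69 [234.1, 286.5] [0.4294 0.4408]
scene 72 [302.2, 4.6] [ 1.4267 -0.0238]
scene 30 [320.4, 0.6] [ 1.4242 -0.0796]
scene 113 [466.9, 6.0] [ 1.2184 -0.4437]
scene 391 [239.3, 20.1] [1.4269 0.1659]
scene 129 [147.3, 42.9] [1.4265 0.425 ]
scene 291 [46.9, 67.1] [1.4292 0.6848]
scene 200 [404.1, 229.8] [0.5659 0.1197]
scene 213 [342.8, 343.7] [0.3873 0.3375]
scene 203 [276.7, 348.4] [0.4264 0.4434]
```

View pics/fit5.png

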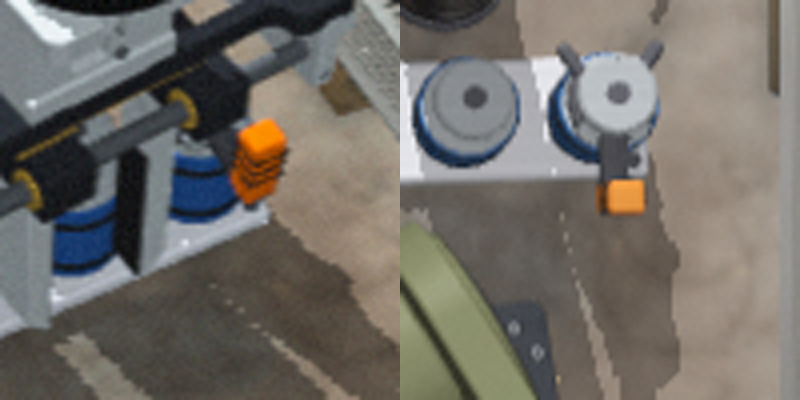

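The first clip is fully on in both crops, with its tips past the shaft and its tail straight. Next is the middle clip, which hasn't moved.

```bash
python3 -m pendant '[[[-0.7,1.3,-3],0.01],[[-0.7,1.3,-3],0.01],[[-0.8,1.3,-3],0.01],[[0,0,-3],0],[[0,0,-2],0],[[0,0,-1],0],[[0,0,0],0],[[0,0,0],0]]'
```

```text
time_s: 13.08
ee_pos: [0.3923, 0.3349, 0.0578]
eef_rot: [-3.141, -0.0, 0.183]
force: [-0.9, -0.7, 0.4]
grip_width: 0.0396
grip_force: 0.0
```

```bash
python3 -m pendant '[[[-0.1,0.1,-1.3],0],[[0,0,-1.3],0],[[0,0,-0.9],0],[[0,0,-0.4],0],[[0,0,0],0],[[0,0,0],0]]'; python3 -m pendant '[[[0,0,0],0],[[0,0,0],0],[[0,0,0],0],[[0,0,0],0],[[0,0,0],0],[[0,0,0],0]]' 0 50;  python3 -m pendant '[[[0,0,0.5],0],[[0,0,1],-0.02],[[0,0,2],-0.02],[[0,0,2],-0.03],[[0,0,2],-0.03],[[0,0,1.5],-0.03],[[0,0,0],0],[[0,0,0],0],[[0,0,0],0]]'; python3 - <<'E'
from h import *
c=shot('top','t6.png');s=shot('scene','s6.png');o=ctrl.get_obs();print(o['ee_pos'],o['eef_rot'])
u=proj(c,o['ee_pos']+[.05,0,.0]);v=proj(s,o['ee_pos']+[.03,0,0]);print(u,v)
f=lambda I,u:cv2.resize(I[int(u[1])-50:int(u[1])+50,int(u[0])-48:int(u[0])+48],None,fx=4,fy=4,interpolation=cv2.INTER_CUBIC)
cv2.imwrite('pics/lift6.png',np.hstack([f(c['color'],u),f(s['color'],v)])[:,:,::-1])
E
```

```text
time_s: 13.58
ee_pos: [0.3911, 0.3364, 0.0187]
eef_rot: [-3.141, -0.001, 0.184]
force: [0.0, 0.0, 0.4]
grip_width: 0.0399
grip_force: 0.0
time_s: 14.08
ee_pos: [0.3908, 0.3363, 0.0183]
eef_rot: [-3.141, -0.0, 0.184]
force: [-0.2, -0.7, 4.8]
grip_width: 0.0178
grip_force: 50.0
time_s: 14.83
ee_pos: [0.3903, 0.3359, 0.1072]
eef_rot: [3.141, 0.001, 0.054]
force: [0.4, -0.5, -1.3]
grip_width: 0.0178
grip_force: 50.0
[0.39020223 0.3358612  0.10691333] [3.14062021e+00 1.50728237e-03 5.41590628e-02]
[285.87970876 281.44118517] [335.45916139 304.07442083]
```

View pics/lift6.png

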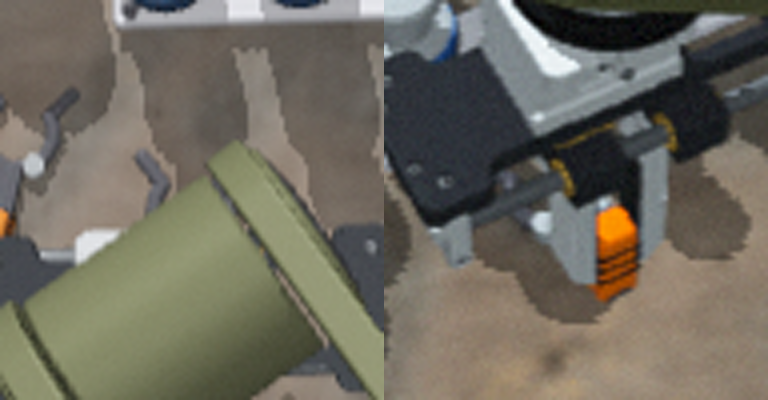

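```bash
python3 - <<'E'
from h import *
c=shot('top');o=ctrl.get_obs()
d=cast(c,(272.5,270.5),.096)-o['ee_pos'];y=o['eef_rot'][2];R=lambda a:np.array([[np.cos(a),np.sin(a)],[-np.sin(a),np.cos(a)]])
print(R(y)@d[:2],R(.048)@[.0697,.0271])
E
```

```text
[0.07185146 0.02246023] [0.07092002 0.02372447]
```

```bash
python3 -m pendant '[[[1,-1,-0.4],0],[[1.3,-1,-0.4],0],[[1.3,-1,-0.4],0],[[1.3,-1,-0.4],0],[[1.3,-0.8,-0.3],0],[[1.1,-0.5,-0.1],0],[[0,0,0],0],[[0,0,0],0],[[0,0,0],0]]'
```

```text
time_s: 15.73
ee_pos: [0.4631, 0.2835, 0.0878]
eef_rot: [3.141, 0.0, 0.054]
force: [1.1, -0.4, -1.9]
grip_width: 0.0175
grip_force: 50.0
```

```bash
python3 -m pendant '[[[0.8,0.04,-0.1],0],[[0.8,0.04,0],0],[[0.8,0.04,0],0],[[0.7,0.04,0],0],[[0,0,0],0],[[0,0,0],0]]';python3 -m pendant '[[[0.5,0.03,0],0],[[0.4,0.02,0],0],[[0.4,0.02,0],0],[[0.4,0.02,0],0],[[0,0,0],0]]'; python3 -m pendant '[[[0.4,0.02,0],0],[[0.4,0.02,0],0],[[0.4,0.02,0],0],[[0.2,0.01,0],0],[[0,0,0],0],[[0,0,0],0]]'
```

```text
time_s: 16.23
ee_pos: [0.4949, 0.2847, 0.0867]
eef_rot: [3.141, 0.0, 0.053]
force: [0.7, -0.7, -1.2]
grip_width: 0.018
grip_force: 50.0
time_s: 16.65
ee_pos: [0.5131, 0.2857, 0.0874]
eef_rot: [-3.141, -0.003, 0.054]
force: [7.2, -1.8, 0.8]
grip_width: 0.0174
grip_force: 50.0
time_s: 17.15
ee_pos: [0.523, 0.2861, 0.0866]
eef_rot: [3.14, 0.007, 0.054]
force: [-22.6, -5.0, 12.2]
grip_width: 0.0178
grip_force: 50.0
```

Seated. I'll release it and go to the left clip.

```bash
python3 -m pendant '[[[-0.1,0,0],0],[[0,0,0],0],[[0,0,0],0],[[0,0,0],0]]' 0.42; python3 -m pendant '[[[0,0,1],0],[[0,0,2],0],[[0,0,3],0],[[0,0,3],0],[[-1.5,0,3],0],[[-2,0,0],-0.02],[[-2,0,0],-0.04],[[-2,0,0],-0.05],[[-1,2,0],-0.05],[[-1,2,0],-0.05],[[0,2,0],-0.05],[[0,0,0],0],[[0,0,0],0]]'; python3 clips.py; python3 - <<'E'
from h import *
s=cv2.imread('pics/scene_l.png');c=cv2.imread('pics/top_l.png')
f=lambda I,x,y:cv2.resize(I[y:y+130,x:x+130],None,fx=3,fy=3,interpolation=cv2.INTER_CUBIC)
cv2.imwrite('pics/fit7.png',np.hstack([f(s,250,240),f(c,210,190)]))
E
```

```text
time_s: 17.48
ee_pos: [0.525, 0.2864, 0.0871]
eef_rot: [-3.141, -0.001, 0.054]
force: [-0.7, 0.2, -0.2]
grip_width: 0.0384
grip_force: 0.0
time_s: 18.57
ee_pos: [0.4296, 0.3467, 0.2074]
eef_rot: [-3.141, -0.0, -0.204]
force: [0.3, -1.7, -0.1]
grip_width: 0.0395
grip_force: 0.0
top 90 [385.0, 238.8] [0.5324 0.1384]
top 72 [313.0, 241.5] [0.5235 0.2846]
scene 492 [255.7, 16.3] [1.4257 0.1179]
scene 124 [467.0, 6.7] [ 1.2152 -0.4419]
scene 111 [147.5, 42.7] [1.4272 0.4243]
scene 344 [48.1, 67.0] [1.4283 0.6819]
scene 206 [404.1, 229.7] [0.5662 0.1196]
scene 114 [334.9, 258.7] [0.5585 0.2735]
scene 202 [276.7, 348.3] [0.4265 0.4433]
```

View pics/fit7.png

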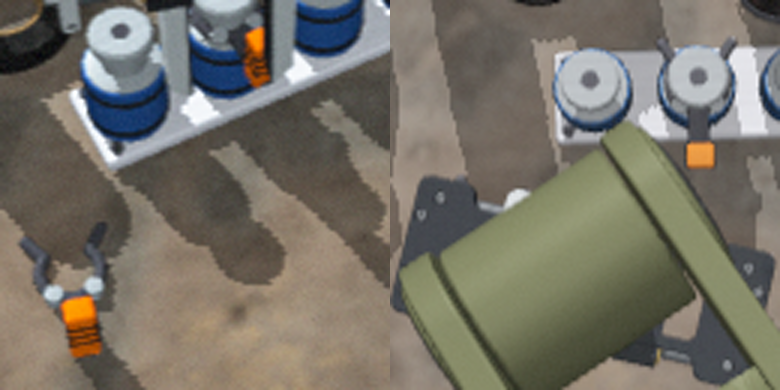

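The second clip is on and straight. The left clip is unmoved (scene pixel 277,348).

```bash
python3 -m pendant '[[[0,2.5,0],0],[[0,2.5,0],0],[[0,2.5,-1],0],[[0,2,-3],0],[[0,0,-3],0],[[0,0,-3],0],[[0,0,-2.5],0],[[0,0,-1.5],0],[[0,0,0],0],[[0,0,0],0]]'
```

```text
time_s: 19.5
ee_pos: [0.4301, 0.4407, 0.0671]
eef_rot: [3.141, 0.0, -0.207]
force: [0.2, 0.2, 0.5]
grip_width: 0.0396
grip_force: 0.0
```

```bash
python3 -m pendant '[[[0,0.1,-1.5],0],[[0,0,-1.5],0],[[0,0,-1.2],0],[[0,0,-0.6],0],[[0,0,0],0],[[0,0,0],0]]'; python3 -m pendant '[[[0,0,0],0],[[0,0,0],0],[[0,0,0],0],[[0,0,0],0],[[0,0,0],0],[[0,0,0],0]]' 0 50;  python3 -m pendant '[[[0,0,0.5],0],[[0,0,1],0.03],[[0,0,2],0.05],[[0,0,2],0.05],[[0,0,2],0.05],[[0,0,1.5],0.05],[[0,0,0],0.03],[[0,0,0],0],[[0,0,0],0]]'; python3 - <<'E'
from h import *
c=shot('top','t8.png');s=shot('scene','s8.png');o=ctrl.get_obs();print(o['ee_pos'],o['eef_rot'])
u=proj(c,o['ee_pos']+[.05,0,.0]);v=proj(s,o['ee_pos']+[.03,0,0]);print(u,v)
f=lambda I,u:cv2.resize(I[int(u[1])-50:int(u[1])+50,int(u[0])-48:int(u[0])+48],None,fx=4,fy=4,interpolation=cv2.INTER_CUBIC)
cv2.imwrite('pics/lift8.png',np.hstack([f(c['color'],u),f(s['color'],v)])[:,:,::-1])
E
```

```text
time_s: 20.0
ee_pos: [0.43, 0.4425, 0.0197]
eef_rot: [-3.141, -0.0, -0.206]
force: [-0.5, 0.5, -0.1]
grip_width: 0.0394
grip_force: 0.0
time_s: 20.5
ee_pos: [0.4298, 0.4425, 0.0194]
eef_rot: [-3.141, -0.0, -0.206]
force: [-0.5, -1.7, 6.4]
grip_width: 0.0175
grip_force: 50.0
time_s: 21.25
ee_pos: [0.4294, 0.4422, 0.1087]
eef_rot: [3.141, 0.001, 0.053]
force: [-0.1, -0.0, -1.2]
grip_width: 0.0175
grip_force: 50.0
[0.42934437 0.44216373 0.1082641 ] [3.14080772e+00 1.00339545e-03 5.27752448e-02]
[230.13117978 259.48075882] [266.19832767 308.38561802]
```

View pics/lift8.png

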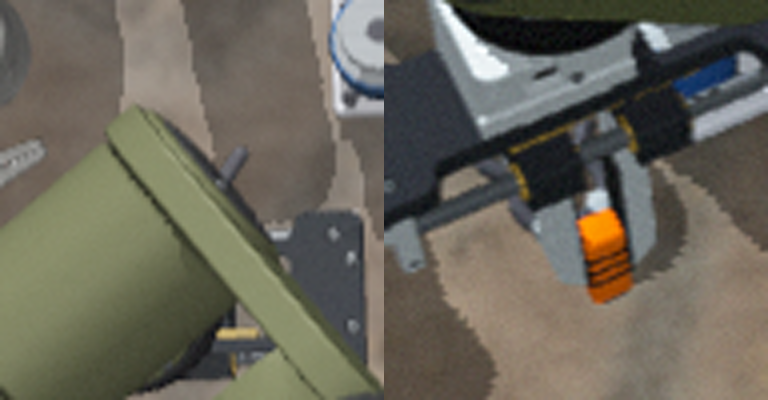

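```bash
python3 -m pendant '[[[0,-1.5,-0.4],0],[[0,-1.5,-0.4],0],[[0,-1.5,-0.4],0],[[0,-1.5,-0.4],0],[[0.6,-1.5,-0.3],0],[[1,-1,-0.2],0],[[1,-0.4,0],0],[[0.5,0,0],0],[[0,0,0],0],[[0,0,0],0],[[0,0,0],0]]'
```

```text
time_s: 22.27
ee_pos: [0.4604, 0.3539, 0.0878]
eef_rot: [3.142, 0.0, 0.054]
force: [-0.2, 0.7, -0.9]
grip_width: 0.0171
grip_force: 50.0
```

```bash
python3 -m pendant '[[[0.8,0,-0.04],0],[[0.8,0,0],0],[[0.8,0.03,0],0],[[0.7,0.04,0],0],[[0,0,0],0],[[0,0,0],0]]';python3 -m pendant '[[[0.5,0.03,0],0],[[0.4,0.02,0],0],[[0.4,0.02,0],0],[[0.4,0.02,0],0],[[0,0,0],0]]'; python3 -m pendant '[[[0.4,0.02,0],0],[[0.4,0.02,0],0],[[0.4,0.02,0],0],[[0.1,0.01,0],0],[[0,0,0],0],[[0,0,0],0]]'
```

```text
time_s: 22.77
ee_pos: [0.4919, 0.354, 0.0873]
eef_rot: [3.141, 0.0, 0.053]
force: [-0.7, 0.0, -0.6]
grip_width: 0.0176
grip_force: 50.0
time_s: 23.18
ee_pos: [0.5099, 0.3552, 0.0879]
eef_rot: [-3.141, -0.002, 0.054]
force: [6.5, 0.6, 0.4]
grip_width: 0.0172
grip_force: 50.0
time_s: 23.68
ee_pos: [0.5188, 0.3558, 0.0873]
eef_rot: [3.14, 0.007, 0.054]
force: [-23.6, -2.7, 10.6]
grip_width: 0.0177
grip_force: 50.0
```

```bash
python3 -m pendant '[[[-0.1,0,0],0],[[0,0,0],0],[[0,0,0],0],[[0,0,0],0]]' 0.42; python3 -m pendant '[[[0,0,1],0],[[0,0,2],0],[[0,0,3],0],[[0,0,3],0],[[0,0,3],0],[[-1,0,3],0],[[-2,-1,3],0],[[-2,-2.5,3],0],[[-2,-2.5,0],0],[[-2,-2.5,0],0],[[0,-2,0],0],[[0,-2,0],0],[[0,0,0],0],[[0,0,0],0]]'; python3 clips.py; python3 - <<'E'
from h import *
s=cv2.imread('pics/scene_l.png');c=cv2.imread('pics/top_l.png')
f=lambda I,x,y:cv2.resize(I[y:y+130,x:x+130],None,fx=3,fy=3,interpolation=cv2.INTER_CUBIC)
cv2.imwrite('pics/fit9.png',np.hstack([f(s,260,200),f(c,260,190)]))
E
```

```text
time_s: 24.02
ee_pos: [0.521, 0.3556, 0.0876]
eef_rot: [-3.141, -0.0, 0.054]
force: [0.4, -0.3, 0.1]
grip_width: 0.0387
grip_force: 0.0
time_s: 25.18
ee_pos: [0.4318, 0.2316, 0.297]
eef_rot: [-3.141, -0.001, 0.052]
force: [-0.1, -0.3, 0.2]
grip_width: 0.0395
grip_force: 0.0
top 38 [383.9, 236.8] [0.5364 0.1406]
top 76 [276.6, 242.5] [0.5198 0.3581]
top 72 [313.0, 241.5] [0.5235 0.2846]
scene 469 [253.1, 16.9] [1.4259 0.1256]
scene 112 [146.9, 43.2] [1.4256 0.4263]
scene 70 [70.9, 60.5] [1.4322 0.624 ]
scene 62 [21.7, 74.3] [1.4248 0.7473]
scene 103 [590.7, 205.3] [ 0.463  -0.2554]
scene 45 [44.4, 222.1] [0.8883 0.764 ]
scene 200 [404.1, 229.8] [0.5659 0.1197]
scene 193 [337.0, 258.0] [0.5583 0.2691]
scene 200 [301.9, 272.9] [0.5543 0.3433]
```

View pics/fit9.png

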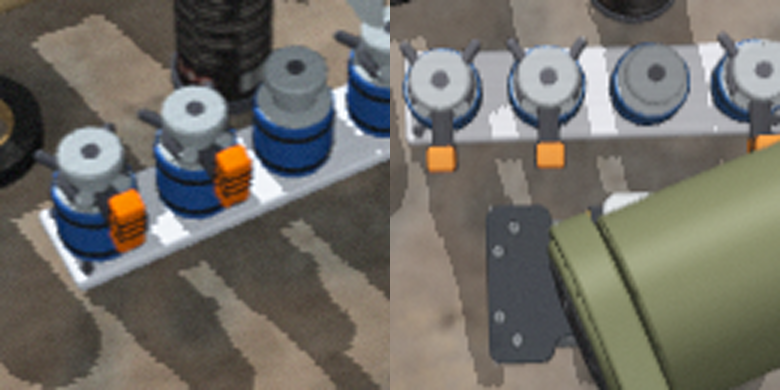

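All three clips are fully on and no fourth clip shows on the bench. Now the second shot.

```bash
python3 -m pendant '[[[2.5,0,0],0],[[2.5,0,0],0],[[2.5,0,0],0],[[2.5,0,0],0],[[2.5,0,0],0],[[2.5,0,0],0],[[2.5,0,0],0],[[2.5,0,0],0],[[2.3,-0.1,0],0],[[0,0,0],0],[[0,0,0],0],[[0,0,-1.5],0],[[0,0,-1.5],0],[[0,0,-0.7],0],[[0,0,0],0],[[0,0,0],0]]' 0 10
```

```text
time_s: 26.62
ee_pos: [0.6542, 0.2314, 0.2598]
eef_rot: [-3.141, -0.0, 0.054]
force: [0.4, -0.4, -0.2]
grip_width: 0.0006
grip_force: 0.0
```

```bash
python3 -m pendant '[[[0.1,-0.1,-0.3],0],[[0,0,-0.3],0],[[0,0,-0.2],0],[[0,0,-0.2],0],[[0,0,-0.2],0],[[0,0,-0.1],0],[[0,0,0],0],[[0,0,0],0],[[0,0,0],0]]'
```

```text
time_s: 27.37
ee_pos: [0.6558, 0.23, 0.247]
eef_rot: [-3.141, -0.001, 0.054]
force: [-1.5, -0.7, 6.9]
grip_width: 0.0004
grip_force: 3.2
```

Fully pressed, same as the first shot. I'll lift, move back clear and check.

```bash
python3 -m pendant '[[[0,0,0.5],0],[[0,0,1.5],0],[[0,0,1.5],0],[[0,0,1.5],0],[[-2.5,0,0],0],[[-2.5,0,0],0],[[-2.5,0,0],0],[[-2.5,0,0],0],[[-2.5,-0.5,0],0],[[-2.5,-1,0],0],[[-2.5,-2,0],0],[[-2.5,-2.5,0],0],[[-2.5,-2.5,0],0],[[-1.5,-2.5,0],0],[[0,-2.5,0],0],[[0,-2.5,0],0],[[0,0,0],0],[[0,0,0],0]]' 0.4; python3 clips.py | grep -v ' 1\.'; 
```

```text
time_s: 28.87
ee_pos: [0.4156, 0.0693, 0.2963]
eef_rot: [-3.141, -0.0, 0.052]
force: [0.2, -0.1, 0.1]
grip_width: 0.0376
grip_force: 0.0
top 89 [385.0, 238.8] [0.5324 0.1384]
top 76 [276.6, 242.5] [0.5198 0.3581]
top 72 [313.0, 241.5] [0.5235 0.2846]
scene 208 [290.8, 7.9] [1.4243 0.0124]
scene 142 [212.4, 26.5] [1.428  0.2435]
scene 98 [143.4, 43.9] [1.4263 0.4356]
scene 56 [19.6, 74.4] [1.4267 0.7522]
scene 37 [593.2, 197.6] [ 0.4778 -0.2741]
scene 201 [404.1, 229.8] [0.5659 0.1197]
scene 192 [336.9, 257.9] [0.5586 0.2692]
scene 201 [301.9, 272.9] [0.5543 0.3433]
```

View pics/top_l.png

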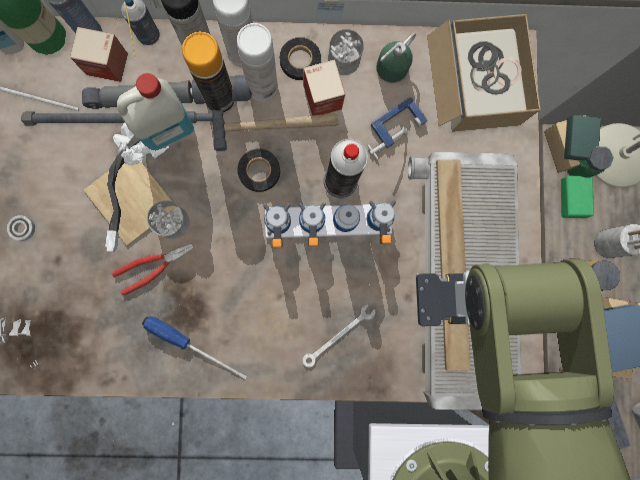

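The three clips are seated at (277,242), (313,241) and (385,239). Spanner and tape roll are undisturbed, the cap is up and the robot is clear.

```bash
python3 -c "
from station import ctrl
print(ctrl.hand_in())"
```

```text
the job is handed in; nothing more can be done
None
```

The job is handed in: oil shot given, all three clips found on the bench snapped home on their own shafts, second shot given, tape roll and spanner left alone; no score came back.

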